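Open the twin-latch gauge case

TASK

Open the blue-lidded gauge case without picking anything up: with a fingertip push its white lock slide all the way across, from the right end towards the two yellow buttons, then press both yellow latch buttons down together, one fingertip on each, and keep both down until the lid has risen about 30 mm at its front. Then let go and stay clear while the damped lid swings fully open by itself. Leave the case where it stands and the things around it undisturbed.

Things in the scene. Friction and masses are not known exactly. Their poses are not given: they have to be found in the camera images.
- gauge_case: Loose hard case (2.6 kg, 190 x 240 mm, 66 mm high shut): black tray, blue lid. Origin: centre of its underside; x to its rear (hinge side), y to its left, z up. Its front 40 mm (x -95 to -55 mm) is a black latch housing, top 64 mm up, carrying the lock slide (right end) and the two buttons; behind it lies the lid. A folded handle stands 16 mm off the front. Must not shift by 10 mm or lift
- lid (a joint): Lid angle, 0 shut to 1.25 rad fully open. The damped hinge lies along the case's rear rim (x +95 mm, 50 mm up), the front edge 148 mm from it. Two sprung latch noses, one per button, each hold it shut alone; it is free only while both buttons are at least 4.5 mm down together, then a spring raises it at about 0.2 rad/s, open in about 7 s. 30 mm at the front edge is 0.2 rad
- lock (a joint): Travel of the lock slide, 0 to 0.020 m; 0 is locked (at the start 0 to 0.003), 0.020 released. It moves along the case's +y (from the right end towards the buttons), takes about 1.5 N and stays where it is left. Locked, a bar blocks both buttons after about 1 mm; released from about 0.015
- lock_grip (a point): Middle of the upright white thumb rib on the lock slide, 74 mm above the case's underside; the rib is 20 mm along the case's x, 9 mm along its y; its foot is 70 mm and its top 81.5 mm above the case's underside (6 and 17 mm above the housing top). The slide starts 96 to 93 mm right of the case's middle line, so about 20 mm of housing lies to the right of the rib, then free space
- left_button_top (a point): Middle of the top of the left yellow button: cap 20 mm along the case's x, 26 mm along its y, standing 8 mm above the housing top; 32 mm left of the case's middle line (the buttons are 64 mm apart between centres) and 22 mm in front of the lid's edge
- right_button_top (a point): The same on the right yellow button, 32 mm right of the middle line
- button_left (a joint): How far the left button is down, 0 to 0.006 m; springs back. 1.5 N to start, 5 N at full travel
- button_right (a joint): The same for the right button
- tape_black: Bystander: roll of black tape lying flat, 67 mm across, 19 mm high; origin under its centre
- bearing: Bystander: ball bearing lying flat, 52 mm across, 15 mm high; origin under its centre
- spark_plug_1: Bystander: spark plug standing upright, 24 mm across, 76 mm high; origin under its centre
- relay_1: Bystander: small black cube relay, 39 x 27 x 26 mm; origin under its centre

How it is judged:
On the way, in this order (a step that is already met when the one before it is completed fails the run):
1. the lock slide is pushed to its released end (value of joint lock above 0.016 m), for 0.2 s.
2. both buttons are held down together while the lid comes up (value of joint each of button_left, button_right above 0.0035 m and value of joint lid above 0.15 rad), for 0.1 s.
At the end, for the whole second after the job is handed in: lid open beyond 1.15 rad, lock slide still released (over 15 mm), both buttons sprung back up (less than 1 mm down), the case level, at rest and within 10 mm of where it stood (value of joint lid above 1.15 rad and value of joint lock above 0.015 m and value of joint each of button_left, button_right below 0.001 m and distance of gauge_case from where it was at the start of the episode below 0.01 m and linear speed of gauge_case below 0.01 m/s and angle between gauge_case's own z axis and vertical below 0.03 rad); the robot touches nothing.
It fails at once if the case is shifted by more than 15 mm or lifted or tipped (distance of gauge_case from where it was at the start of the episode above 0.015 m or height (world z) of gauge_case above 0.006 m or angle between gauge_case's own z axis and vertical above 0.06 rad).
It fails at once if the lid is pushed or levered by the fingers (contact force between the fingers and lid above 8 N).
It fails at once if a bystander is lifted, knocked over or moved by more than 15 mm (distance of any of tape_black, bearing, spark_plug_1, relay_1 from where it was at the start of the episode above 0.015 m or angle between spark_plug_1's own z axis and vertical above 0.5 rad).
It also fails if it takes over 54 s, if anything falls off the work surface, if the arm or the gripper's body presses on something with over 40 N, if the wrist force passes 120 N, or if a joint passes its speed limit or range.

ROBOT

A 6-joint arm with a two-finger parallel gripper is mounted at the origin on a cart in front of the work surface, level with it; the furniture and walls round the work are solid. World frame = base frame: x ahead of the robot, y to its left, z up, the work surface at z = 0. Lengths are in m, angles in rad, forces in N, time in s.
With the tool pointing down it reaches from about 0.25 to 0.725 m from the base axis. Payload 9.7 kg.
Tool frame: the origin (TCP) lies on the centre line of the jaws, within the pads' length; the fingertips stand 25 mm ahead of it and the grasp point (between the pads) lies 6 mm ahead of it; z points along the fingers, y is the line along which they close (so a half turn about z gives the same grasp; the last joint's range is limited). The gripper opens to 85 mm and grips with 20 to 120 N. Pads are 22 mm wide; open, the fingers measure 114 mm over their backs; the gripper's body (76 mm by 85 mm) begins 54 mm behind the grasp point. The pads swing forward as they close: fully open they stand 13 mm farther back than shut.
Start: joints at [-1.256, 0.087, 0.176, 1.66, 0, 1.571], TCP at [0.17, -0.523, 0.256] pointing down, gripper open.
Joint ranges: [-3.13, 3.13], [-0.85, 1.81], [-1.15, 1.24], [-2.2, 2.28], [-1.44, 1.52], [-3.14, 3.14]. Speed limits (rad/s): [2.22, 2.22, 2.57, 3.14, 3.14, 3.14].

INTERFACE

Orientations are given as a unit quaternion [w, x, y, z].
In Python, from workcell import arm gives the robot as it stands.
- The arm moves only by the tool arm_command, never from a script. Its argument "steps" is a list of rows, each a list of 5 numbers: the shift along the tool's x, y, z in cm, then the turn about the tool's z in degrees, then the finger opening in cm, from 0 to 8.54. A call has 1 to 20 rows; each row is the pose to reach, as a shift and turn from the pose commanded when the call began, along the tool's axes at that moment; what a row does not reach only later rows make up. A row lasts 1/8 s, in which the tool goes at most 62.5 mm and 10.7 degrees, less where a joint would pass 70% of its speed; a pose out of reach is approached as far as the arm can. A call with a gripper value outside its range is refused whole. The fingers move at their own pace and stop on an object; "newtons" is the grip in N (left out, the last holds). Time passes only in rows, so rows that repeat a pose let the fingers close. It gives the time, the measured TCP pose, the force, the opening and the grip force at its end, in the units of the state.
- arm.observe(): the state, without advancing time (a new reading comes with each control period).
- arm.snapshot(name): name is "scene" or "top" or "wrist"; returns (picture, depth): 480x640x3 uint8, blue, green, red; 480x640 float32, m along the optical axis (not along the pixel's ray), 0 where there is no reading.
- arm.camera_model(name): a dict with "vertical_fov" (degrees; the focal length in pixels is half the picture's height over the tangent of half this angle, whatever the lens; pixels are square), "cx", "cy" (the principal point, pixels), "k1" (the pictures are not rectified: a ray, as slopes to the right and down, at radius r is drawn at 1 + k1 r^2 times it, then the intrinsics apply), "world_from_camera" (4x4, takes a point from camera to world coordinates); the wrist camera has in their place "hand_eye" (4x4, takes a point from camera to tool coordinates, whose origin is the TCP and whose axes are the flange's). Camera axes: x right, y down, z forward; pixel columns grow to the right and rows downward; lengths in m; the calibration is good to about 2 mm. A picture is of the moment at which its call begins: read the wrist's pose just before it. camera_model takes no time and is no camera call.
- arm.close_job(): hands the job in; it is judged then, once.
The state is a dict: "t": time; "q": joint angles; "qvel": joint speeds; "joint_efforts": joint torques, N m; "tool_pos": TCP position; "eef_rot": TCP orientation; "ft_force": force on the tool from outside, world axes, zero at the start; "ft_torque": the same for the moment, N m; "grip_width": finger opening in m; "grip_force": force on a finger pad.
Only numpy, scipy, OpenCV 4.12 (cv2) and the standard library are available. Lean on these libraries where they do the work, as an engineer would, in place of code of your own. Each camera call takes 0.05 s, during which the arm holds its last target. There are 200 camera calls.

## Working session

There is one attempt and no reset: what is moved stays moved. The work goes in short steps, Python scripts to look and compute and a tool call to move; the robot and the scene stay as the last step left them, time stands still between calls to the robot, and variables do not carry over. Pictures are saved under pics/ and viewed, at most 10 in all, crops included, and the job is handed in when it is done.

Besides the shell and the picture viewer there is one more tool, called after "Call:" as name(argument=value, ...), one argument or row to a line, values as JSON. arm_command: Moves the arm, as the interface text tells. Its arguments: {"type":"object","properties":{"steps":{"type":"array","items":{"type":"array","items":{"type":"number"}}},"newtons":{"type":"number"}},"required":["steps"]}

```bash
mkdir -p pics; cat > h.py <<'E'
import numpy as np, cv2
from workcell import arm
from scipy.spatial.transform import Rotation as R
def cloud(name,d,Tc=None):
    m=arm.camera_model(name); f=240/np.tan(np.radians(m["vertical_fov"])/2)
    K=np.array([[f,0,m["cx"]],[0,f,m["cy"]],[0,0,1.]])
    v,u=np.mgrid[0:480,0:640]
    n=cv2.undistortPoints(np.stack([u,v],-1).reshape(-1,1,2).astype(float),K,np.array([m["k1"],0,0,0.])).reshape(480,640,2)
    P=np.dstack([n[...,0]*d,n[...,1]*d,d])
    T=np.array(m["world_from_camera"]) if Tc is None else Tc@np.array(m["hand_eye"])
    return P@T[:3,:3].T+T[:3,3]
def tool(s):
    T=np.eye(4); q=s["eef_rot"]; T[:3,:3]=R.from_quat([q[1],q[2],q[3],q[0]]).as_matrix(); T[:3,3]=s["tool_pos"]; return T
E
python3 - <<'E'
from h import *
s=arm.observe(); print(s); print(tool(s))
for n in("scene","top"):
    p,d=arm.snapshot(n); cv2.imwrite(f"pics/{n}.png",p); np.save(n,d); np.save(n+"p",p)
print(arm.camera_model("top"))
E
```

```text
{'t': 0.0, 'q': array([-1.25598224e+00,  8.74564543e-02,  1.75101253e-01,  1.65983025e+00,
       -2.00238007e-05,  1.57076265e+00]), 'qvel': array([-1.21000976e-03, -5.38160153e-04, -9.68732431e-04,  2.08924262e-04,
        8.41599684e-05,  4.43297140e-04]), 'joint_efforts': array([-8.41813307e-04, -5.20382988e+01,  4.64809513e+01,  1.60295691e-02,
       -3.11749474e-06, -1.84142834e-06]), 'tool_pos': array([ 0.170229  , -0.52276282,  0.25556818]), 'eef_rot': array([-6.84409475e-04,  9.87634191e-01,  1.56774433e-01, -1.18754910e-04]), 'ft_force': array([ 0.78361556, -0.06489796,  0.10328076]), 'ft_torque': array([ 0.00516816, -0.07987171, -0.00397805]), 'grip_force': 0.0, 'grip_width': 0.08494206585297995}
[[ 9.50843526e-01  3.09671418e-01 -4.49168635e-04  1.70228996e-01]
 [ 3.09671743e-01 -9.50842617e-01  1.31465693e-03 -5.22762818e-01]
 [-1.99770049e-05 -1.38912786e-03 -9.99999035e-01  2.55568184e-01]
 [ 0.00000000e+00  0.00000000e+00  0.00000000e+00  1.00000000e+00]]
{'vertical_fov': 52.84002709004692, 'cx': 328.34439930531386, 'cy': 247.6904517587966, 'k1': 0.01933625490877901, 'world_from_camera': array([[ 0.02153412, -0.99759444,  0.06589087,  0.48577471],
       [-0.99934637, -0.01956411,  0.03039861,  0.00818344],
       [-0.02903639, -0.06650241, -0.99736368,  0.91568586],
       [ 0.        ,  0.        ,  0.        ,  1.        ]])}
```

View pics/top.png

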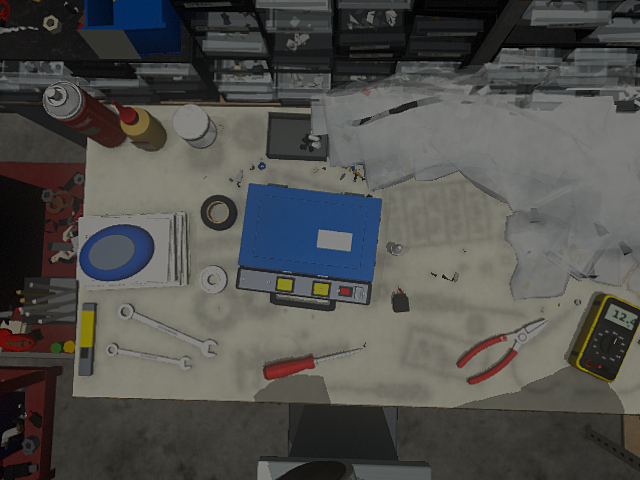

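View pics/scene.png

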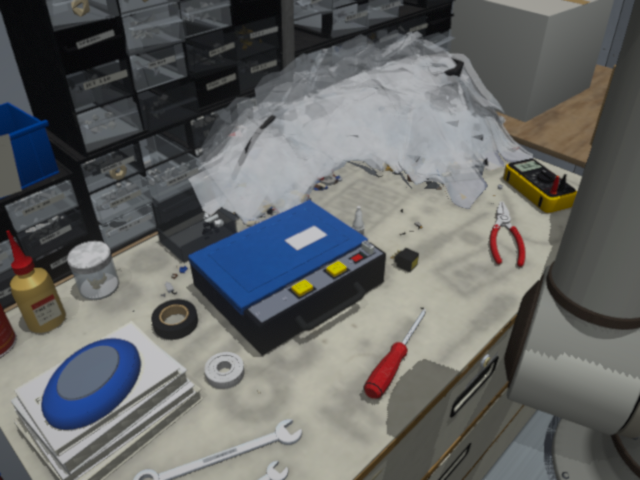

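The case lies squarely in the view. In the top image the yellow buttons are near (285,285) and (321,289), and the slide is near (345,291) at the right end. The spark plug (394,248) and relay (400,301) lie to its right.

```bash
python3 - <<'E'
from h import *
d=np.load("top.npy");p=np.load("topp.npy");P=cloud("top",d)
hsv=cv2.cvtColor(p,cv2.COLOR_BGR2HSV)
y=cv2.inRange(hsv,(22,120,90),(38,255,255)); y[:270]=0;y[305:]=0;y[:,:260]=0;y[:,345:]=0
n,l,st,c=cv2.connectedComponentsWithStats(y)
for i in range(1,n):
    if st[i,4]>30:
        q=P[l==i]; print("yel",c[i],st[i],np.median(q,0),q.min(0),q.max(0))
Z=P[...,2]
for nm,(u0,u1,v0,v1) in dict(plug=(385,405,236,258),relay=(388,414,288,316)).items():
    q=P[v0:v1,u0:u1].reshape(-1,3); q=q[q[:,2]>.01]; print(nm,q.min(0),q.max(0))
b=cv2.inRange(hsv,(100,100,60),(130,255,255))
m=np.zeros_like(b);m[175:285,225:390]=b[175:285,225:390]
n,l,st,c=cv2.connectedComponentsWithStats(m);i=1+np.argmax(st[1:,4])
q=P[l==i]; q=q[(q[:,2]>.055)&(q[:,2]<.08)]; print("lid z",np.median(q[:,2])); print(cv2.boxPoints(cv2.minAreaRect(q[:,:2].astype(np.float32))),cv2.minAreaRect(q[:,:2].astype(np.float32)))
# high points over housing
hh=(Z>.074)&(Z<.09); vv,uu=np.nonzero(hh[270:312,330:380]); print("rib",P[vv+270,uu+330].round(4))
crop=p[255:320,225:415]; cv2.imwrite("pics/crop.png",cv2.resize(crop,None,fx=4,fy=4,interpolation=cv2.INTER_CUBIC))
# housing outline
q=P[258:312,230:378].reshape(-1,3);q=q[(q[:,2]>.055)&(q[:,2]<.09)];print("hous",q.min(0),q.max(0))
E
```

```text
yel [284.39873418 284.10759494] [277 278  16  13 158] [0.47639388 0.10974822 0.07208013] [0.46610376 0.09625398 0.06754605] [0.48675655 0.12225841 0.07527145]
yel [320.72955975 288.48427673] [314 283  15  12 159] [0.4706556  0.04532081 0.07195551] [0.46040613 0.03303005 0.06814714] [0.4795795  0.05744658 0.07578732]
plug [ 0.48577471 -0.09909864  0.02073046] [0.55514641 0.00818344 0.91568586]
relay [ 0.4291106  -0.11401868  0.01055328] [0.48577471 0.00818344 0.91568586]
lid z 0.0668102779163614
[[ 0.48481733 -0.04361729]
 [ 0.63216597 -0.05839005]
 [ 0.65603846  0.17972253]
 [ 0.5086898   0.19449529]] ((0.5704278945922852, 0.06805261969566345), (0.2393062859773636, 0.14808733761310577), 84.27481842041016)
rib [[ 0.4741 -0.0154  0.0823]
 [ 0.4742 -0.017   0.0843]
 [ 0.4742 -0.0189  0.08  ]
 [ 0.4742 -0.0205  0.0826]
 [ 0.4724 -0.0155  0.0799]
 [ 0.4724 -0.0172  0.0803]
 [ 0.4725 -0.0189  0.0816]
 [ 0.4725 -0.0205  0.0831]
 [ 0.4726 -0.0223  0.0817]
 [ 0.4707 -0.0155  0.0803]
 [ 0.4707 -0.0171  0.0826]
 [ 0.4708 -0.0189  0.0812]
 [ 0.4708 -0.0205  0.0831]
 [ 0.4708 -0.0223  0.0818]
 [ 
[... 644 characters left out ...]

 [ 0.4621 -0.0156  0.0814]
 [ 0.4622 -0.0173  0.0823]
 [ 0.4622 -0.019   0.0818]
 [ 0.4622 -0.0208  0.0814]
 [ 0.4604 -0.0139  0.0809]
 [ 0.4604 -0.0156  0.0816]
 [ 0.4604 -0.0174  0.0799]
 [ 0.4605 -0.0191  0.0808]
 [ 0.4606 -0.0208  0.0819]
 [ 0.4587 -0.014   0.0812]
 [ 0.4587 -0.0156  0.0823]
 [ 0.4588 -0.0173  0.0827]
 [ 0.4587 -0.0192  0.0793]
 [ 0.4588 -0.0209  0.0801]
 [ 0.4569 -0.014   0.0797]
 [ 0.4571 -0.0157  0.0827]
 [ 0.4571 -0.0174  0.083 ]
 [ 0.4571 -0.0191  0.081 ]
 [ 0.4571 -0.0209  0.0808]
 [ 0.4553 -0.0158  0.0801]
 [ 0.4554 -0.0174  0.0833]
 [ 0.4554 -0.0191  0.0824]
 [ 0.4553 -0.021   0.0779]]
hous [ 0.44439236 -0.04685224  0.05550582] [0.52532393 0.1972793  0.08438603]
```

View pics/crop.png

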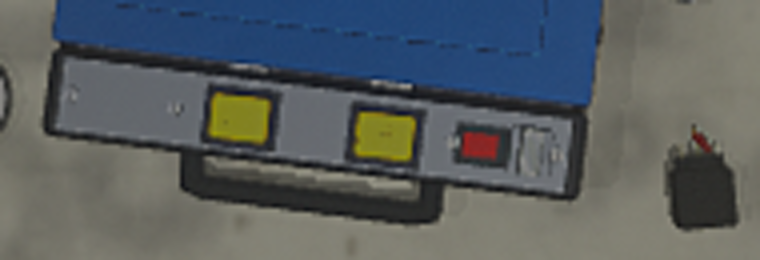

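The buttons measure 64.7 mm apart at z 72 mm, and the lid 239 x 148 mm, as they should. The case is yawed −5.7°. The rib is centred at (0.4645, −0.018) with its top at 82 mm, 95.7 mm right of the middle line. Next I go above a point to the right of the rib, with the jaws shut.

Call:
arm_command(
  steps=[
    [42.3,-36,11.5,23.8,0],
    [42.3,-36,11.5,23.8,0],
    [42.3,-36,11.5,23.8,0],
    [42.3,-36,11.5,23.8,0],
    [42.3,-36,11.5,23.8,0],
    [42.3,-36,11.5,23.8,0],
    [42.3,-36,11.5,23.8,0],
    [42.3,-36,11.5,23.8,0],
    [42.3,-36,11.5,23.8,0],
    [42.3,-36,11.5,23.8,0],
    [42.3,-36,11.5,23.8,0],
    [42.3,-36,11.5,23.8,0],
    [42.3,-36,11.5,23.8,0],
  ],
)

```text
t: 1.72
tool_pos: [0.4608, -0.0509, 0.1417]
eef_rot: [0.0, 0.999, -0.051, 0.0]
ft_force: [-0.7, 0.1, 0.5]
grip_width: -0.0003
grip_force: 0.0
```

```bash
python3 - <<'E'
from h import *
s=arm.observe();T=tool(s); print(s["t"],T.round(4),s["ft_force"],s["grip_width"],s["qvel"].max())
p,d=arm.snapshot("scene");P=cloud("scene",d)
# robot points near TCP, tool frame
q=(P.reshape(-1,3)-T[:3,3])@T[:3,:3]
k=(abs(q[:,0])<.03)&(abs(q[:,1])<.03)&(q[:,2]>-.03)&(q[:,2]<.06)&(d.ravel()>0)
a=q[k]
for z in np.arange(-.03,.06,.005):
    b=a[(a[:,2]>=z)&(a[:,2]<z+.005)]
    if len(b): print(round(z,3),len(b),b[:,:2].min(0).round(4),b[:,:2].max(0).round(4))
v,u=np.nonzero(k.reshape(480,640)); print(u.min(),u.max(),v.min(),v.max())
c=p[max(0,v.min()-50):v.max()+60,u.min()-90:u.max()+90]
cv2.imwrite("pics/s2.png",cv2.resize(c,None,fx=3,fy=3)[:600,:800])
E
```

```text
1.725 [[ 9.947e-01 -1.024e-01  7.000e-04  4.608e-01]
 [-1.024e-01 -9.947e-01 -2.000e-04 -5.090e-02]
 [ 7.000e-04  1.000e-04 -1.000e+00  1.417e-01]
 [ 0.000e+00  0.000e+00  0.000e+00  1.000e+00]] [-0.68688318  0.08209819  0.511493  ] -0.0002518873945203949 0.003968552774208562
-0.03 117 [-0.0147 -0.0299] [0.0083 0.0287]
-0.025 86 [-0.0154 -0.0295] [0.0119 0.0289]
-0.02 42 [-0.0136 -0.026 ] [0.0084 0.0272]
-0.015 35 [-0.0127 -0.013 ] [-0.0034  0.0115]
-0.01 45 [-0.0122 -0.015 ] [0.0045 0.0147]
-0.005 59 [-0.0125 -0.0151] [0.0063 0.0134]
0.0 49 [-0.0122 -0.0147] [0.0057 0.0143]
0.005 52 [-0.0123 -0.0143] [0.0055 0.0147]
0.01 55 [-0.0124 -0.0146] [0.0069 0.0142]
0.015 42 [-0.0124 -0.0124] [0.0059 0.0161]
0.02 15 [-0.012 -0.008] [0.0034 0.0051]
0.025 4 [-0.0041 -0.006 ] [ 0.0081 -0.0043]
369 408 182 220
```

View pics/s2.png

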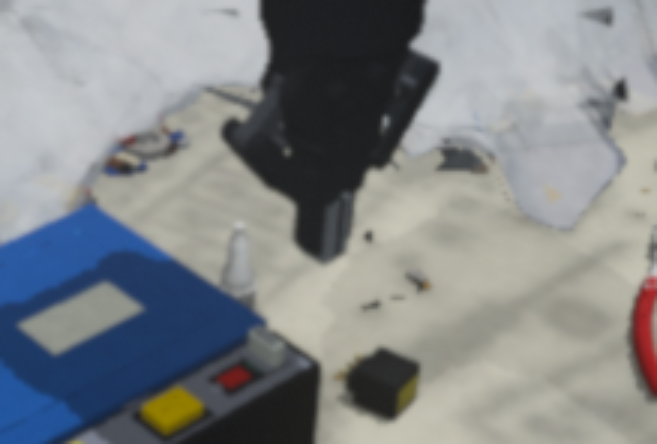

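The shut fingertips end 25 mm ahead of the TCP and measure ±14.5 mm along y, hanging about 14 mm right of the rib. Next: go down and push slowly.

Call:
arm_command(
  steps=[
    [0,0,2,0,0],
    [0,0,4.2,0,0],
    [0,0,4.2,0,0],
    [0,-0.6,4.2,0,0],
    [0,-1.1,4.2,0,0],
    [0,-1.4,4.2,0,0],
    [0,-1.7,4.2,0,0],
    [0,-2.0,4.2,0,0],
    [0,-2.3,4.2,0,0],
    [0,-2.6,4.2,0,0],
    [0,-2.8,4.2,0,0],
    [0,-3.0,4.2,0,0],
    [0,-3.1,4.2,0,0],
    [0,-3.2,4.2,0,0],
    [0,-3.2,4.2,0,0],
  ],
)

```text
t: 3.65
tool_pos: [0.463, -0.0342, 0.0993]
eef_rot: [-0.006, 0.999, -0.04, 0.0]
ft_force: [-0.4, -0.0, 0.3]
grip_width: -0.0
grip_force: 0.0
```

```bash
cat > look.py <<'E'
from h import *
import sys
s=arm.observe();T=tool(s); print(s["t"],T[:3,3].round(4),s["ft_force"].round(2))
p,d=arm.snapshot("top");P=cloud("top",d);Z=P[...,2]
hsv=cv2.cvtColor(p,cv2.COLOR_BGR2HSV)
y=cv2.inRange(hsv,(22,120,70),(38,255,255)); y[:270]=0;y[305:]=0;y[:,:260]=0;y[:,345:]=0
n,l,st,c=cv2.connectedComponentsWithStats(y)
for i in range(1,n):
    if st[i,4]>30: print("yel",c[i],st[i],np.median(P[l==i],0).round(4))
w=P[270:312,325:380].reshape(-1,3); w=w[(w[:,2]>.076)&(w[:,2]<.09)]; print("rib",len(w), w.mean(0) if len(w) else 0)
cv2.imwrite(f"pics/{sys.argv[1]}.png",cv2.resize(p[170:320,215:415],None,fx=4,fy=4,interpolation=cv2.INTER_CUBIC))
E
python3 look.py l1
```

```text
3.65 [ 0.463  -0.0342  0.0993] [-0.36 -0.    0.32]
yel [284.41818182 284.13939394] [277 278  16  13 165] [0.4764 0.1097 0.0718]
yel [319.69565217 288.39855072] [313 283  14  12 138] [0.4707 0.047  0.0721]
rib 0 0
```

```bash
python3 -c "
from h import *
s=arm.observe();print(s['q'],s['qvel'].round(3),s['ft_torque'],s['joint_efforts'].round(2));print(tool(s).round(4))"
```

```text
[-0.08055469 -0.1207248  -0.33196435  1.35972874  0.01207663  3.14060826] [ 0.    -0.002  0.001 -0.     0.001  0.001] [-0.00538311  0.01077539  0.07039123] [ 2.000e-02 -3.895e+01  4.660e+01  0.000e+00  4.000e-02 -0.000e+00]
[[ 9.968e-01 -7.950e-02  8.000e-04  4.629e-01]
 [-7.950e-02 -9.968e-01  1.210e-02 -3.420e-02]
 [-2.000e-04 -1.210e-02 -9.999e-01  9.930e-02]
 [ 0.000e+00  0.000e+00  0.000e+00  1.000e+00]]
```

View pics/l1.png

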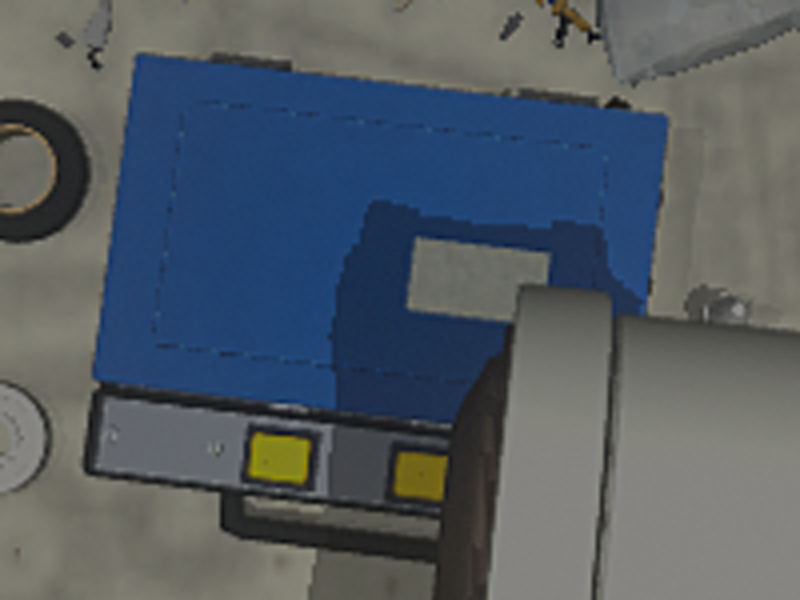

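The push stopped at the limit of joint 6 (3.14 rad), with no force. I'll back off to the right, rise, and give the tool the equivalent half turn the other way.

Call:
arm_command(
  steps=[
    [0,2,0,0,0],
    [0,3.2,0,0,0],
    [0,3.2,-4,-9,0],
    [0,3.2,-4,-19,0],
    [0,3.2,-4,-29,0],
    [0,3.2,-4,-39,0],
    [0,3.2,-4,-49,0],
    [0,3.2,-4,-59,0],
    [0,3.2,-4,-69,0],
    [0,3.2,-4,-79,0],
    [0,3.2,-4,-90,0],
    [0,3.2,-4,-100,0],
    [0,3.2,-4,-110,0],
    [0,3.2,-4,-120,0],
    [0,3.2,-4,-130,0],
    [0,3.2,-4,-140,0],
    [0,3.2,-4,-150,0],
    [0,3.2,-4,-160,0],
    [0,3.2,-4,-170,0],
    [0,3.2,-4,-180,0],
  ],
)

```text
t: 6.2
tool_pos: [0.4603, -0.0667, 0.1389]
eef_rot: [0.0, 0.037, 0.999, 0.006]
ft_force: [0.3, -0.6, 0.2]
grip_width: -0.0001
grip_force: 0.0
```

Call:
arm_command(
  steps=[
    [0,0,0,0,0],
    [0,0,0,0,0],
  ],
)

```text
t: 6.45
tool_pos: [0.4604, -0.0667, 0.1389]
eef_rot: [0.0, 0.042, 0.999, 0.006]
ft_force: [-0.9, -0.0, 0.2]
grip_width: 0.0001
grip_force: 0.0
```

```bash
python3 -c "
from h import *
s=arm.observe();print(s['q']);print(tool(s).round(4))
p,d=arm.snapshot('scene');P=cloud('scene',d).reshape(-1,3)
h=cv2.cvtColor(p,cv2.COLOR_BGR2HSV).reshape(-1,3)
k=(P[:,2]>.076)&(P[:,2]<.09)&(P[:,0]>.44)&(P[:,0]<.48)&(P[:,1]<.02)&(P[:,1]>-.035)
print(k.sum(),P[k].mean(0),P[k].min(0),P[k].max(0))
d0=np.load('scene.npy');P=cloud('scene',d0).reshape(-1,3)
k=(P[:,2]>.076)&(P[:,2]<.09)&(P[:,0]>.44)&(P[:,0]<.48)&(P[:,1]<.02)&(P[:,1]>-.035)
print(k.sum(),P[k].mean(0),P[k].min(0),P[k].max(0))
"
```

```text
[-0.15054913 -0.12752263 -0.26150292  1.43781248  0.01210301 -0.06700598]
[[-9.965e-01  8.340e-02  8.000e-04  4.604e-01]
 [ 8.350e-02  9.964e-01  1.210e-02 -6.670e-02]
 [ 2.000e-04  1.210e-02 -9.999e-01  1.389e-01]
 [ 0.000e+00  0.000e+00  0.000e+00  1.000e+00]]
75 [ 0.46292836 -0.01498067  0.07982356] [ 0.45458532 -0.02048077  0.07602387] [ 0.47461196 -0.01022166  0.08348933]
75 [ 0.46244831 -0.01486437  0.08002779] [ 0.45367312 -0.0209013   0.07617685] [ 0.47464441 -0.01032233  0.08394983]
```

Slide unmoved, tool now half-turned and well within the joint range. The gap is 30 mm. Push again.

Call:
arm_command(
  steps=[
    [0,1,2,0.9,0],
    [0,1.5,4.1,0.9,0],
    [0,2,4.1,0.9,0],
    [0,2.5,4.1,0.9,0],
    [0,2.8,4.1,0.9,0],
    [-0.1,3.1,4.1,0.9,0],
    [-0.1,3.4,4.1,0.9,0],
    [-0.1,3.7,4.1,0.9,0],
    [-0.1,4.0,4.1,0.9,0],
    [-0.1,4.3,4.1,0.9,0],
    [-0.1,4.5,4.1,0.9,0],
    [-0.1,4.7,4.1,0.9,0],
    [-0.1,4.8,4.1,0.9,0],
    [-0.1,4.8,4.1,0.9,0],
  ],
)

```text
t: 8.25
tool_pos: [0.4651, -0.0182, 0.0984]
eef_rot: [0.0, 0.048, 0.999, 0.006]
ft_force: [0.1, -1.3, 1.4]
grip_width: -0.0
grip_force: 0.6
```

Call:
arm_command(
  steps=[
    [0,0.05,0,0,0],
    [0,0.1,0,0,0],
    [0,0.1,0,0,0],
    [0,0.1,0,0,0],
  ],
)

```text
t: 8.75
tool_pos: [0.4652, -0.0173, 0.0985]
eef_rot: [0.0, 0.048, 0.999, 0.006]
ft_force: [-0.1, -1.7, 0.3]
grip_width: 0.0003
grip_force: 0.7
```

Call:
arm_command(
  steps=[
    [0,-1,0,0,0],
    [0,-2,-2,0,0],
    [0,-3,-6,0,5],
    [0,-3,-6,0,5],
  ],
)

```text
t: 9.25
tool_pos: [0.4635, -0.0489, 0.1608]
eef_rot: [0.002, 0.048, 0.999, 0.006]
ft_force: [-0.3, 0.8, 0.4]
grip_width: 0.0357
grip_force: 0.0
```

```bash
python3 -c "
from h import *
s=arm.observe();print(s['t'],s['ft_force'],s['grip_width']);T=tool(s);print(T.round(4))
p,d=arm.snapshot('scene');P=cloud('scene',d).reshape(-1,3)
k=(P[:,2]>.076)&(P[:,2]<.09)&(P[:,0]>.44)&(P[:,0]<.48)&(P[:,1]<.03)&(P[:,1]>-.035)
print(k.sum(),P[k].mean(0),P[k].min(0),P[k].max(0))
cv2.imwrite('pics/s3.png',p[120:360,180:480].repeat(2,0).repeat(2,1))
"
```

```text
9.25 [-0.28293502  0.80332341  0.43885301] 0.035717732932243965
[[-0.9954  0.096   0.0051  0.4635]
 [ 0.0961  0.9953  0.0117 -0.0489]
 [-0.004   0.0122 -0.9999  0.1608]
 [ 0.      0.      0.      1.    ]]
76 [0.46437388 0.00105309 0.08011029] [ 0.45456535 -0.00572213  0.0761098 ] [0.47518728 0.00522159 0.08397648]
```

View pics/s3.png

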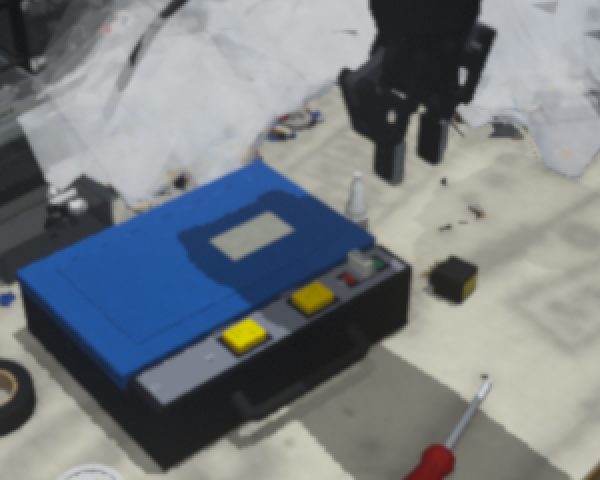

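The slide has moved most of the way, with green showing behind it. I'll clear the top view and measure exactly how far.

Call:
arm_command(
  steps=[
    [0,-5,0,0,5],
    [0,-10,0,0,5],
    [0,-13,0,0,5],
    [0,-13,0,0,5],
  ],
)

```text
t: 9.8
tool_pos: [0.4492, -0.1787, 0.1551]
eef_rot: [-0.001, 0.049, 0.999, 0.006]
ft_force: [-0.3, 1.2, -0.2]
grip_width: 0.0499
grip_force: 0.0
```

```bash
python3 look.py l2; python3 - <<'E'
from h import *
s=arm.observe();print(s['t'],s['grip_width'],s['q']);print(tool(s).round(4))
E
```

```text
9.8 [ 0.4492 -0.1787  0.1551] [-0.27  1.18 -0.24]
yel [284.37349398 284.13855422] [277 278  16  13 166] [0.4764 0.1092 0.0716]
yel [320.67272727 288.4969697 ] [313 283  16  12 165] [0.4706 0.0454 0.0719]
rib 60 [ 0.46639719 -0.00194329  0.0816629 ]
9.85 0.050054134718188044 [-0.38297618 -0.08140037 -0.18761009  1.47026989  0.01179875 -0.28594216]
[[-9.953e-01  9.690e-02 -9.000e-04  4.494e-01]
 [ 9.690e-02  9.952e-01  1.310e-02 -1.777e-01]
 [ 2.100e-03  1.290e-02 -9.999e-01  1.553e-01]
 [ 0.000e+00  0.000e+00  0.000e+00  1.000e+00]]
```

View pics/l2.png

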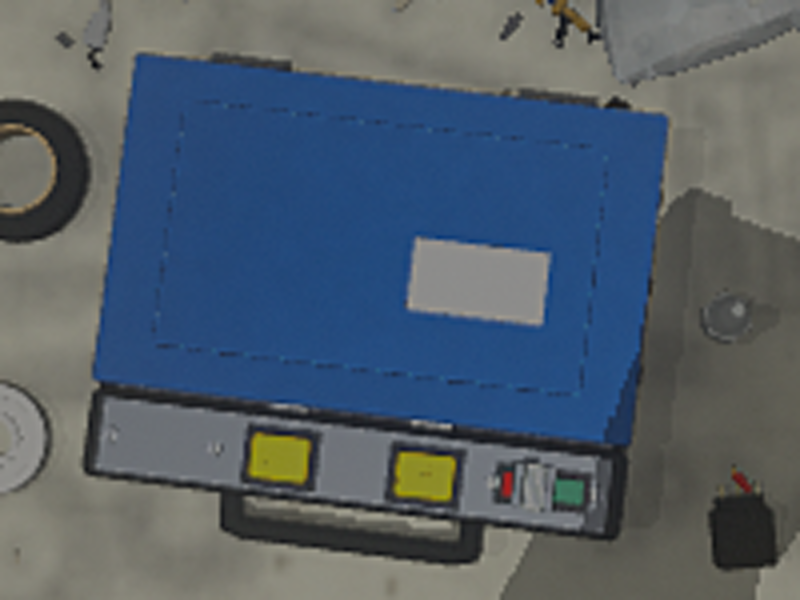

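The rib has moved 16 mm, which is marginal, because the fingertip is thinner at its very end than I assumed. The bystanders and the case are unmoved. I'll push about 4 mm more.

Call:
arm_command(
  steps=[
    [0,5,0,0,0],
    [0,10,0,0,0],
    [0,13,0,0,0],
    [0,14,0,0,0],
    [0,14,0,0,0],
    [0,14,3,0,0],
    [0,14,5.8,0,0],
    [0,14,5.8,0,0],
    [0,14.6,5.8,0,0],
    [0,15.2,5.8,0,0],
    [0,15.6,5.8,0,0],
    [0,15.9,5.8,0,0],
    [0,16.1,5.8,0,0],
    [0,16.2,5.8,0,0],
    [0,16.3,5.8,0,0],
    [0,16.3,5.8,0,0],
  ],
)

```text
t: 11.85
tool_pos: [0.4656, -0.0144, 0.1005]
eef_rot: [0.0, 0.048, 0.999, 0.006]
ft_force: [-0.3, 0.4, -0.3]
grip_width: -0.0
grip_force: 0.0
```

```bash
python3 -c "
from h import *
s=arm.observe();print(s['t'],s['ft_force'],s['grip_width'],s['tool_pos'])"
```

```text
11.85 [-0.29530673  0.39396431 -0.26812974] -6.633991438501399e-06 [ 0.4655586  -0.01436732  0.10048318]
```

Call:
arm_command(
  steps=[
    [0,0,0.2,0,0],
    [0,0.05,0.2,0,0],
    [0,0.1,0.2,0,0],
    [0,0.1,0.2,0,0],
  ],
)

```text
t: 12.35
tool_pos: [0.4659, -0.0135, 0.0996]
eef_rot: [0.001, 0.048, 0.999, 0.006]
ft_force: [-3.7, -0.7, 9.3]
grip_width: -0.0
grip_force: 4.9
```

Call:
arm_command(
  steps=[
    [0,0.05,0,0,0],
    [0,0.1,0,0,0],
    [0,0.1,0,0,0],
  ],
)

```text
t: 12.72
tool_pos: [0.466, -0.0125, 0.0996]
eef_rot: [0.001, 0.048, 0.999, 0.006]
ft_force: [-2.9, -0.5, 11.0]
grip_width: 0.0
grip_force: 4.9
```

An upward force of about 10 N says the tip is riding on the rib's edge. I'll lift off, clear the view and look.

Call:
arm_command(
  steps=[
    [0,0,-2,0,0],
    [0,0,-5,0,0],
    [0,-5,-5,0,0],
    [0,-11,-5,0,0],
    [0,-16,-5,0,0],
    [0,-16,-5,0,0],
    [0,-16,-5,0,0],
  ],
)

```text
t: 13.6
tool_pos: [0.4504, -0.1722, 0.1465]
eef_rot: [-0.0, 0.048, 0.999, 0.006]
ft_force: [0.5, -0.9, -0.8]
grip_width: -0.0001
grip_force: 0.0
```

```bash
python3 look.py l3; python3 - <<'E'
from h import *
s=arm.observe();T=tool(s);print(s['t'],s['q']);print(T.round(4))
p,d=arm.snapshot("scene");P=cloud("scene",d)
q=(P.reshape(-1,3)-T[:3,3])@T[:3,:3]
k=(abs(q[:,0])<.02)&(abs(q[:,1])<.025)&(q[:,2]>0)&(q[:,2]<.06)&(d.ravel()>0)
for z in np.arange(0,.05,.003):
    b=q[k&(q[:,2]>=z)&(q[:,2]<z+.003)]
    if len(b): print(round(z,3),len(b),b[:,:2].min(0).round(4),b[:,:2].max(0).round(4))
P=cloud("top",arm.snapshot("top")[1])
for r in P[270:312,325:380].reshape(-1,3)[::1]:
    pass
o=np.array([.4735,.0775]);ex=np.array([.995,-.0998]);ey=np.array([.0998,.995])
g=P[265:315,320:380].reshape(-1,3); cx=(g[:,:2]-o)@ex; cy=(g[:,:2]-o)@ey
for y in np.arange(-.122,-.055,.003):
    b=g[(abs(cx)<.006)&(cy>=y)&(cy<y+.003)]
    if len(b): print(y.round(3),b[:,2].mean().round(4),b[:,2].max().round(4))
E
```

```text
13.6 [ 0.4504 -0.1722  0.1465] [ 0.53 -0.89 -0.79]
yel [284.44578313 284.07831325] [277 278  16  13 166] [0.4764 0.1092 0.0717]
yel [320.67272727 288.4969697 ] [313 283  16  12 165] [0.4707 0.0453 0.0719]
rib 59 [ 4.66515309e-01 -2.57115501e-04  8.13287394e-02]
13.65 [-0.37044251 -0.08492455 -0.20783596  1.45169124  0.01175572 -0.27550289]
[[-9.955e-01  9.480e-02  7.000e-04  4.505e-01]
 [ 9.480e-02  9.954e-01  1.230e-02 -1.717e-01]
 [ 5.000e-04  1.230e-02 -9.999e-01  1.465e-01]
 [ 0.000e+00  0.000e+00  0.000e+00  1.000e+00]]
0.0 28 [-0.0066 -0.0153] [0.0119 0.0144]
0.003 29 [-0.0045 -0.0085] [0.012  0.0142]
0.006 26 [-0.0057 -0.0072] [0.0126 0.0136]
0.009 28 [-0.005  -0.0142] [0.0128 0.0143]
0.012 28 [-0.0058 -0.0156] [0.0118 0.0145]
0.015 23 [-0.0047 -0.0066] [0.0134 0.0131]
0.018 13 [-0.004  -0.0043] [0.0128 0.0101]
0.021 17 [-0.009 -0.01 ] [0.012 0.007]
0.024 5 [-0.      0.0041] [0.0089 0.0058]
-0.122 0.0617 0.0634
-0.119 0.0637 0.0666
-0.116 0.064 0.0681
-0.113 0.0655 0.067
-0.11 0.0658 0.0694
-0.107 0.0645 0.0674
-0.104 0.0645 0.0666
-0.101 0.0657 0.0689
-0.098 0.0661 0.0684
-0.095 0.0653 0.0667
-0.092 0.0657 0.0687
-0.089 0.0667 0.0712
-0.086 0.0695 0.0723
-0.083 0.0793 0.0849
-0.08 0.0821 0.0849
-0.077 0.0816 0.0845
-0.074 0.0709 0.0784
-0.071 0.0674 0.0704
-0.068 0.0659 0.0683
-0.065 0.0649 0.0666
-0.062 0.065 0.0667
-0.059 0.0644 0.0671
-0.056 0.0642 0.0663
```

View pics/l3.png

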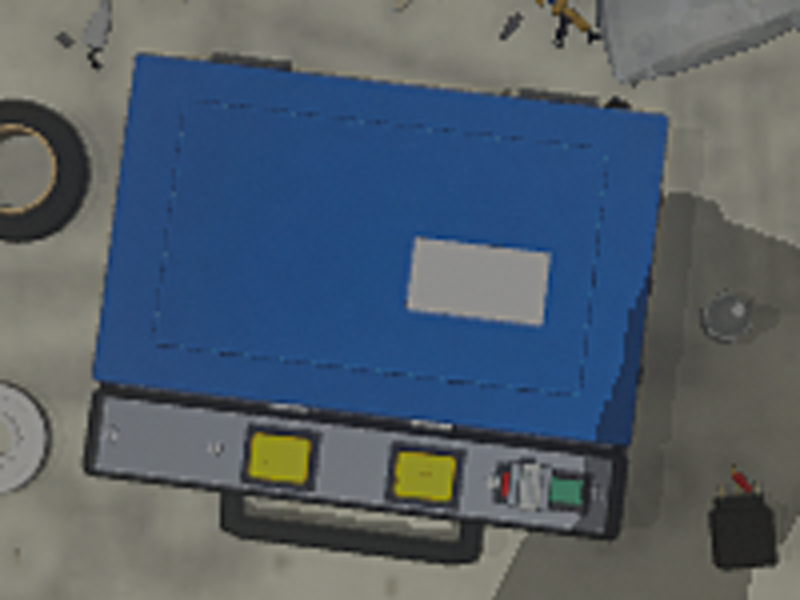

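The slide is now at about 17.6 mm. The fingertip is chamfered over its last ~8 mm and rode up, so I'll go 6 mm deeper for a flat contact and finish the travel.

Call:
arm_command(
  steps=[
    [0,6,0,0,0],
    [0,11,0,0,0],
    [0,13.5,0,0,0],
    [0,13.5,3,0,0],
    [0,13.5,5.4,0,0],
    [0,13.5,5.4,0,0],
    [0,14,5.4,0,0],
    [0,14.4,5.4,0,0],
    [0,14.7,5.4,0,0],
    [0,15,5.4,0,0],
    [0,15.2,5.4,0,0],
    [0,15.3,5.4,0,0],
    [0,15.4,5.4,0,0],
    [0,15.4,5.4,0,0],
  ],
)

```text
t: 15.5
tool_pos: [0.4652, -0.0183, 0.0944]
eef_rot: [0.0, 0.048, 0.999, 0.006]
ft_force: [-1.5, -0.3, -0.6]
grip_width: -0.0001
grip_force: 0.0
```

Call:
arm_command(
  steps=[
    [0,0.05,0,0,0],
    [0,0.1,0,0,0],
    [0,0.1,0,0,0],
  ],
)

```text
t: 15.88
tool_pos: [0.4653, -0.0173, 0.0945]
eef_rot: [0.0, 0.048, 0.999, 0.006]
ft_force: [0.2, -0.8, 0.3]
grip_width: 0.0002
grip_force: 0.0
```

Call:
arm_command(
  steps=[
    [0,0.05,0,0,0],
    [0,0.1,0,0,0],
    [0,0.1,0,0,0],
    [0,0.1,0,0,0],
  ],
)

```text
t: 16.38
tool_pos: [0.4654, -0.0163, 0.0945]
eef_rot: [0.0, 0.048, 0.999, 0.006]
ft_force: [-1.5, -2.5, -0.2]
grip_width: 0.0002
grip_force: 0.8
```

Call:
arm_command(
  steps=[
    [0,0.05,0,0,0],
    [0,0.1,0,0,0],
    [0,0.1,0,0,0],
  ],
)

```text
t: 16.75
tool_pos: [0.4655, -0.0152, 0.0945]
eef_rot: [0.0, 0.048, 0.999, 0.006]
ft_force: [0.5, -1.1, -0.2]
grip_width: 0.0002
grip_force: 0.7
```

Contact is now clean at about 1.5 N and the slide is at about 19 mm. I'll retreat, rise, open the fingers to 56 mm and hover over the buttons.

Call:
arm_command(
  steps=[
    [0,-1.5,0,0,0],
    [0,-1.5,-4,0,0],
    [0,-1.5,-6,0,5.6],
    [0.4,4,-6,0,5.6],
    [0.4,9.3,-6,0,5.6],
    [0.4,9.3,-5,0,5.6],
    [0.4,9.3,-3.4,0,5.6],
    [0.4,9.3,-3.4,0,5.6],
    [0.4,9.3,-3.4,0,5.6],
  ],
)

```text
t: 17.88
tool_pos: [0.4703, 0.0763, 0.1296]
eef_rot: [-0.0, 0.048, 0.999, 0.006]
ft_force: [0.4, -0.5, 0.1]
grip_width: 0.0561
grip_force: 0.0
```

```bash
python3 - <<'E'
from h import *
s=arm.observe();T=tool(s);print(s['t'],s['grip_width'],s['q']);print(T.round(4))
p,d=arm.snapshot("scene");P=cloud("scene",d)
q=(P.reshape(-1,3)-T[:3,3])@T[:3,:3]
k=(abs(q[:,0])<.02)&(abs(q[:,1])<.05)&(q[:,2]>-.01)&(q[:,2]<.035)&(d.ravel()>0)
for z in np.arange(-.01,.035,.003):
  for sg in(-1,1):
    b=q[k&(q[:,2]>=z)&(q[:,2]<z+.003)&(q[:,1]*sg>0)]
    if len(b): print(round(z,3),sg,len(b),b[:,:2].min(0).round(4),b[:,:2].max(0).round(4))
g=P.reshape(-1,3);k=(g[:,2]>.076)&(g[:,2]<.09)&(g[:,0]>.44)&(g[:,0]<.48)&(g[:,1]<.02)&(g[:,1]>-.035)
print("rib",k.sum(),g[k].mean(0))
cv2.imwrite('pics/s4.png',p[140:330,200:440].repeat(3,0).repeat(3,1))
E
```

```text
17.875 0.05605632487266521 [ 0.15437308 -0.10191369 -0.25615512  1.41414303  0.01174913  0.25117866]
[[-9.953e-01  9.660e-02  6.000e-04  4.703e-01]
 [ 9.660e-02  9.952e-01  1.200e-02  7.630e-02]
 [ 6.000e-04  1.200e-02 -9.999e-01  1.296e-01]
 [ 0.000e+00  0.000e+00  0.000e+00  1.000e+00]]
-0.01 -1 24 [-0.0117 -0.0403] [ 0.0117 -0.0268]
-0.01 1 31 [-0.0026  0.0285] [0.0116 0.0417]
-0.007 -1 31 [-0.0111 -0.0418] [ 0.0124 -0.0269]
-0.007 1 28 [-0.0065  0.0291] [0.0123 0.0423]
-0.004 -1 28 [-0.0107 -0.0396] [ 0.0127 -0.0275]
-0.004 1 25 [-0.0064  0.0295] [0.0126 0.0419]
-0.001 -1 26 [-0.0109 -0.0408] [ 0.0114 -0.0271]
-0.001 1 29 [-0.0055  0.0292] [0.0119 0.042 ]
0.002 -1 31 [-0.0116 -0.0416] [ 0.0126 -0.0271]
0.002 1 29 [-0.0058  0.0289] [0.0129 0.0418]
0.005 -1 22 [-0.01   -0.0402] [ 0.0115 -0.0276]
0.005 1 26 [-0.0063  0.0286] [0.0124 0.0421]
0.008 -1 33 [-0.0114 -0.0411] [ 0.0122 -0.0262]
0.008 1 24 [-0.0064  0.0293] [0.0121 0.042 ]
0.011 -1 20 [-0.0102 -0.0416] [ 0.0117 -0.0268]
0.011 1 19 [-0.0073  0.0285] [0.0117 0.0407]
0.014 -1 25 [-0.0099 -0.0407] [ 0.0117 -0.0265]
0.014 1 14 [-0.0026  0.0289] [0.0118 0.039 ]
0.017 -1 18 [-0.0101 -0.0352] [ 0.0102 -0.0273]
0.017 1 10 [0.0034 0.0278] [0.0109 0.0351]
0.02 -1 7 [-0.0025 -0.0309] [ 0.0088 -0.0277]
0.02 1 1 [0.004  0.0338] [0.004  0.0338]
rib 77 [0.46435726 0.00468597 0.08009247]
```

View pics/s4.png

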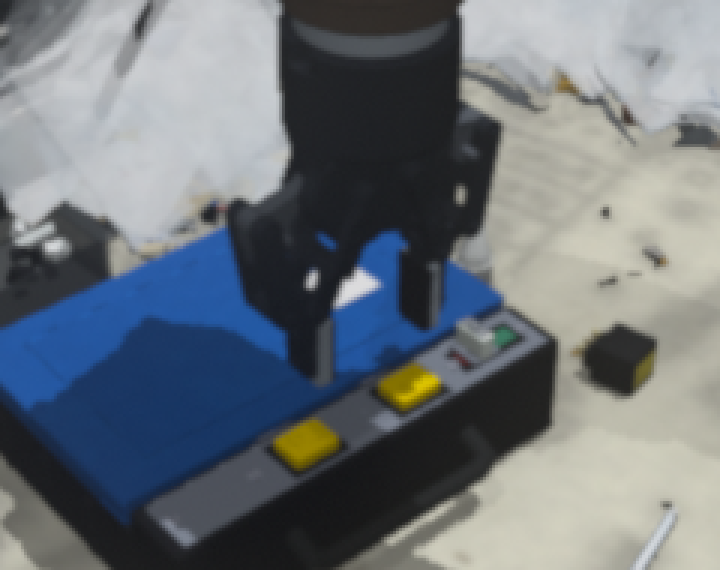

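The slide has travelled 19.5 mm, and the fingertips sit at ±28–34 mm, above the buttons. Now I press.

Call:
arm_command(
  steps=[
    [0,0.1,2,0,5.6],
    [0,0.1,3.2,0,5.6],
    [0,0.1,3.6,0,5.6],
    [0,0.1,3.9,0,5.6],
    [0,0.1,3.9,0,5.6],
  ],
)

```text
t: 18.55
tool_pos: [0.4706, 0.0786, 0.0912]
eef_rot: [0.0, 0.048, 0.999, 0.006]
ft_force: [-2.6, -0.3, 5.1]
grip_width: 0.0558
grip_force: 1.7
```

Call:
arm_command(
  steps=[
    [0,0,0.2,0,5.6],
    [0,0,0.35,0,5.6],
    [0,0,0.4,0,5.6],
    [0,0,0.4,0,5.6],
  ],
)

```text
t: 19.05
tool_pos: [0.4706, 0.0787, 0.0877]
eef_rot: [0.001, 0.048, 0.999, 0.006]
ft_force: [-4.7, -2.5, 8.3]
grip_width: 0.0558
grip_force: 4.3
```

```bash
cat > lid.py <<'E'
from h import *
s=arm.observe();print(s['t'],s['tool_pos'],s['ft_force'],s['grip_force'])
p,d=arm.snapshot("scene");P=cloud("scene",d);h=cv2.cvtColor(p,cv2.COLOR_BGR2HSV)
o=np.array([.4735,.0775]);ex=np.array([.995,-.0998]);ey=np.array([.0998,.995])
b=(cv2.inRange(h,(100,100,40),(130,255,255))>0)
g=P[b];cx=(g[:,:2]-o)@ex;cy=(g[:,:2]-o)@ey
k=(abs(cy)<.115)&(cx>-.01)&(cx<.19)&(g[:,2]>.06);g=g[k];cx=cx[k]
f=np.polyfit(cx,g[:,2],1);print("slope rad",np.arctan(-f[0]),"n",len(cx),"zmax",g[:,2].max())
E
python3 lid.py
```

```text
19.05 [0.47064966 0.07868602 0.08769846] [-4.67299403 -2.50894602  8.26311274] 4.316288530826569
slope rad 0.12371793105552932 n 5765 zmax 0.20147845923062313
```

Call:
arm_command(
  steps=[
    [0,0,0.1,0,5.6],
    [0,0,0.1,0,5.6],
  ],
)

```text
t: 19.35
tool_pos: [0.4707, 0.0787, 0.0871]
eef_rot: [0.001, 0.048, 0.999, 0.006]
ft_force: [-4.7, -1.9, 11.4]
grip_width: 0.0563
grip_force: 5.8
```

```bash
sed -i 's/^f=np/k=np.abs(g[:,2]-np.median(g[:,2]))<.05;g=g[k];cx=cx[k]\nf=np/' lid.py; python3 lid.py
```

```text
19.35 [0.47067025 0.0786785  0.08707126] [-4.6700534  -1.8670649  11.42638531] 5.82595981657505
slope rad 0.09615530694801774 n 5199 zmax 0.12279028897948635
```

Call:
arm_command(
  steps=[
    [0,0,0,0,5.6],
    [0,0,0,0,5.6],
    [0,0,0,0,5.6],
    [0,0,0,0,5.6],
  ],
)

```text
t: 19.9
tool_pos: [0.4707, 0.0787, 0.0871]
eef_rot: [0.001, 0.048, 0.999, 0.006]
ft_force: [-4.7, -2.7, 11.9]
grip_width: 0.056
grip_force: 5.8
```

```bash
python3 lid.py
```

```text
19.9 [0.47070556 0.07866514 0.08710752] [-4.72648709 -2.65986473 11.86066632] 5.823651105165482
slope rad 0.184197248720319 n 4384 zmax 0.13086202655783996
```

The lid is rising (about 0.18 rad). I'll hold a little longer, then release up and towards the front.

Call:
arm_command(
  steps=[
    [0,0,0,0,5.6],
    [0,0,0,0,5.6],
    [0,0,0,0,5.6],
    [0.5,0,-1.5,0,5.6],
    [4,0,-4,0,5.6],
    [9,0,-7,0,5.6],
    [12,-6,-10,0,5.6],
    [12,-12,-12,0,5.6],
    [12,-18,-14,0,5.6],
    [12,-24,-14,0,5.6],
    [12,-28,-14,0,5.6],
    [12,-28,-14,0,5.6],
  ],
)

```text
t: 21.45
tool_pos: [0.3236, -0.1926, 0.2226]
eef_rot: [0.0, 0.05, 0.999, 0.006]
ft_force: [-0.8, 0.2, 0.1]
grip_width: 0.0557
grip_force: 0.0
```

```bash
python3 lid.py
```

```text
21.45 [ 0.32357345 -0.1926331   0.22262946] [-0.77931752  0.15043682  0.13347339] 0.0
slope rad 0.42067651303198206 n 4011 zmax 0.1327847057055912
```

Call:
arm_command(
  steps=[
    [0,0,0,0,5.6],
    [0,0,0,0,5.6],
    [0,0,0,0,5.6],
    [0,0,0,0,5.6],
    [0,0,0,0,5.6],
    [0,0,0,0,5.6],
    [0,0,0,0,5.6],
    [0,0,0,0,5.6],
    [0,0,0,0,5.6],
    [0,0,0,0,5.6],
    [0,0,0,0,5.6],
    [0,0,0,0,5.6],
    [0,0,0,0,5.6],
    [0,0,0,0,5.6],
    [0,0,0,0,5.6],
    [0,0,0,0,5.6],
    [0,0,0,0,5.6],
    [0,0,0,0,5.6],
    [0,0,0,0,5.6],
    [0,0,0,0,5.6],
  ],
)

```text
t: 24.0
tool_pos: [0.3243, -0.1902, 0.2223]
eef_rot: [0.0, 0.048, 0.999, 0.006]
ft_force: [0.0, 0.5, -0.6]
grip_width: 0.0563
grip_force: 0.0
```

Call:
arm_command(
  steps=[
    [0,0,0,0,5.6],
    [0,0,0,0,5.6],
    [0,0,0,0,5.6],
    [0,0,0,0,5.6],
    [0,0,0,0,5.6],
    [0,0,0,0,5.6],
    [0,0,0,0,5.6],
    [0,0,0,0,5.6],
    [0,0,0,0,5.6],
    [0,0,0,0,5.6],
    [0,0,0,0,5.6],
    [0,0,0,0,5.6],
    [0,0,0,0,5.6],
    [0,0,0,0,5.6],
    [0,0,0,0,5.6],
    [0,0,0,0,5.6],
    [0,0,0,0,5.6],
    [0,0,0,0,5.6],
    [0,0,0,0,5.6],
    [0,0,0,0,5.6],
  ],
)

```text
t: 26.5
tool_pos: [0.3243, -0.1902, 0.2223]
eef_rot: [0.0, 0.048, 0.999, 0.006]
ft_force: [0.7, 0.1, 0.6]
grip_width: 0.0565
grip_force: 0.0
```

```bash
python3 -c "
from h import *
p,d=arm.snapshot('scene');s=arm.observe();print(s['t'],s['tool_pos'])
cv2.imwrite('pics/s5.png',p)"
```

```text
26.55 [ 0.32424315 -0.19019174  0.22230436]
```

View pics/s5.png

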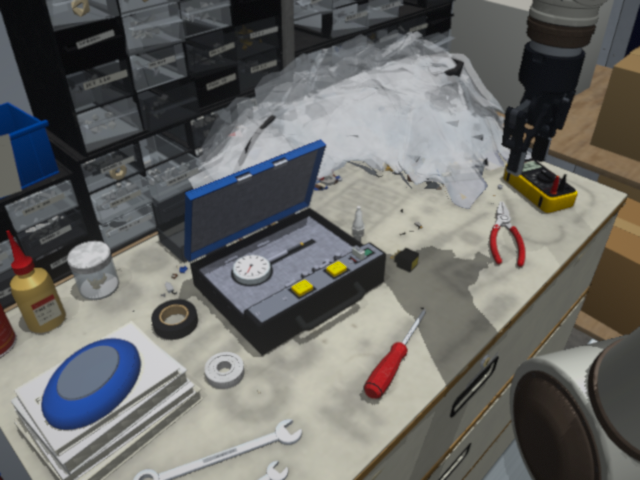

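The lid is up (near (255,200)), the buttons have sprung back, and the slide still shows green. Nothing else has moved. I'll wait a little longer, then hand in.

Call:
arm_command(
  steps=[
    [0,0,0,0,5.6],
    [0,0,0,0,5.6],
    [0,0,0,0,5.6],
    [0,0,0,0,5.6],
    [0,0,0,0,5.6],
    [0,0,0,0,5.6],
    [0,0,0,0,5.6],
    [0,0,0,0,5.6],
    [0,0,0,0,5.6],
    [0,0,0,0,5.6],
    [0,0,0,0,5.6],
    [0,0,0,0,5.6],
    [0,0,0,0,5.6],
    [0,0,0,0,5.6],
    [0,0,0,0,5.6],
    [0,0,0,0,5.6],
    [0,0,0,0,5.6],
    [0,0,0,0,5.6],
    [0,0,0,0,5.6],
    [0,0,0,0,5.6],
  ],
)

```text
t: 29.05
tool_pos: [0.3243, -0.1902, 0.2223]
eef_rot: [0.0, 0.048, 0.999, 0.006]
ft_force: [0.0, -0.1, -1.0]
grip_width: 0.0559
grip_force: 0.0
```

```bash
python3 -c "
from workcell import arm
print(arm.close_job())"
```

```text
the job is handed in; nothing more can be done
None
```

I handed the job in at 29 s: the lock slide was pushed about 19.5 mm, both buttons were held until the lid was past about 0.2 rad, and the lid then swung up by itself with the arm clear and no bystander visibly moved (no verdict came back, and I didn't measure the final lid angle).

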